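# Lock a circuit board into the telescoping board holder

## Task

Push the circuit board that lies in front of the board holder in between the holder's two rails, right up to the back stop. Then press the holder's sprung button and slide the moving rail in until the button pops up through the next hole of the tube, so that the board is held between the rails. Do not knock the side cutters or the solder spool about.

Things in the scene. Friction and masses are not known exactly. Their poses are not given: they have to be found in the camera images.
- holder: Board holder bolted to the bench: two upright rails and a grey telescoping tube behind them. Own axes: x = the way the board is pushed in (away from the robot), y = along the tube from the fixed rail to the moving rail, z up. Origin: on the bench at the inner face of the fixed rail, which is the plane y = 0. All x, y, z below are in this frame
- tube_mouth (a point): On the axis of the grey outer tube at its open +y end (holder x = 64, y = 0, z = 26 mm). The tube is 32 mm square and 140 mm long towards -y, top at z = 42 mm, with four 18 mm holes 25 mm apart in its top, joined by a narrow slot. A steel inner tube slides out of it here
- bay (a point): On the bench 35 mm from the fixed rail: the board's origin lies here when the board touches the back stop and is in the middle between the closed rails. Axes as holder. The stop is a bar 18 mm high, front face at x = 37, from y = 0 to 52 mm. Open to the front and above
- fixed_rail_front (a point): Front end of the fixed rail's inner face, on the bench (x = -30, y = 0). Both rails are aluminium walls 8 mm thick, 30 mm high, from here back to the tube, with a 4 mm lip inside at z = 19 to 22 mm over the board's edge. In front of here, to x = -46 mm, their ends flare outwards by 8 mm as a lead-in
- slide_rail (a joint): Metres the moving rail and inner tube are slid in towards the fixed rail (-y). Gap between rails = 98 mm minus this. 0 = as found, locked in its hole; 0.025 = next hole (gap 73 mm). The button stands up, locking both ways, only within 1 mm of these. The board stops the rail at about 0.028. Unlocked it slides against 2 to 5 N
- rail_face (a point): On the outer face (+y side, away from the board) of the moving rail, 16 mm above the bench, at x = 0; moves with the rail. The free flat face reaches 30 mm to front and back of it and is 30 mm high: push it along -y to slide the rail in. Axes as holder
- thumb (a joint): Metres the sprung button is pressed down. 0 = fully up in a hole. Pressed beyond 0.004 it is clear of the hole and the rail can move; 0.0072 = lower stop. Spring 2.6 N at 0, 5.5 N at the stop. Released under the wall between two holes it stays at about 0.004, and springs up by itself on reaching a hole
- pad_top (a point): Middle of the top of the button's black thumb pad, 56 mm above the bench at rest, over the tube; moves with button and rail. Pad 34 mm along the tube by 20 mm wide, with a ridge 4 mm high across each end (26 mm between them): a fingertip in the hollow can press it down and drag it along -y. Axes as holder
- board: Green circuit board standing on its components on the bare bench in front of the holder (not one of those on pink foam). Plate 66 mm (own x) by 70 mm (y), 2 mm thick, top 15 mm up, from x = -29 to 37, y = -34 to 36 mm of the origin on the bench; a connector sticks out to x = -37 at the robot's side. 55 g. Its x must end along the holder's x
- side_cutter: Bystander: blue side cutters, 118 mm long, 12 mm high, loose on the bench; origin at the middle of the underside
- solder_spool: Bystander: loose spool of solder wire, 60 mm across, 44 mm high; origin at the middle of the underside
- magnifier_lamp: Obstacle, fixed: bench magnifier. Its round head (about 170 mm across, 190 to 230 mm above the bench) hangs behind and to the left of the holder, 130 mm to the robot's left of this body's origin, and its arm rises to 340 mm over a heavy base behind the holder. Keep the arm and gripper clear of it

How it is judged (in metres and radians):
On the way, in this order (a step that is already met when the one before it is completed fails the run):
1. the board lies flat between the open rails, up to the back stop (within 10 mm) and clear of the robot's fingers, while the moving rail is still in its first hole (x of board in the frame of bay above -0.01 m and y of board in the frame of holder between 0.03 and 0.066 m and angle between board's own z axis and vertical below 0.1 rad and value of joint slide_rail below 0.003 m and contact force between the fingers and board below 0.05 N), for 0.2 s.
2. the button is pressed and the moving rail slides off its first hole (value of joint slide_rail above 0.006 m and value of joint thumb above 0.003 m).
At the end, for the whole second after the job is handed in: The moving rail is locked in the next hole (slid in 25 mm, within 2.5 mm), the button has sprung fully up (within 1.5 mm), and the board lies flat and at rest between the two rails, within 10 mm of the back stop, within 6 mm of the middle between the rails and square to them within 5 degrees (value of joint slide_rail between 0.0225 and 0.0275 m and value of joint thumb below 0.0015 m and x of board in the frame of bay between -0.01 and 0.006 m and y of board in the frame of bay between -0.006 and 0.006 m and angle between the x axis of board and the x axis of holder, either way round below 0.09 rad and angle between board's own z axis and vertical below 0.08 rad and linear speed of board below 0.01 m/s); the robot touches nothing.
It fails at once if the side cutters or the solder spool is shifted by more than 30 mm (distance of any of side_cutter, solder_spool from where it was at the start of the episode above 0.03 m).
It fails at once if the board is tipped up (angle between board's own z axis and vertical above 0.5 rad).
It also fails if it takes over 56 s, if anything falls off the work surface, if the arm or the gripper's body presses on something with over 40 N, if the wrist force passes 120 N, or if a joint passes its speed limit or range.

## Robot

A 6-joint arm with a two-finger parallel gripper is mounted at the origin on a cart in front of the work surface, level with it; the furniture and walls round the work are solid. World frame = base frame: x ahead of the robot, y to its left, z up, the work surface at z = 0. Lengths are in m, angles in degrees, forces in N, time in s.
With the tool pointing down it reaches from about 0.275 to 0.825 m from the base axis. Payload 4.9 kg.
Tool frame: the origin (TCP) lies at the very end of the fingers, on their centre line; the grasp point (between the pads) lies 19 mm behind it; z points along the fingers, y is the line along which they close (so a half turn about z gives the same grasp; the last joint's range is limited). The gripper opens to 85 mm and grips with 20 to 120 N. Pads are 22 mm wide; open, the fingers measure 114 mm over their backs; the gripper's body (76 mm by 85 mm) begins 54 mm behind the grasp point. The pads swing forward as they close: fully open they stand 13 mm farther back than shut.
Start: joints at [59.92, 18.69, -11.035, 60.275, 0, 82.311], TCP at [0.21, 0.509, 0.231] pointing down, gripper open.
Joint ranges: [-152.03, 152.03], [-55.5, 102.48], [-74.3, 77.21], [-110.64, 120.58], [-84.22, 78.4], [-180, 180]. Speed limits (degrees/s): [147.25, 147.25, 180, 180, 180, 180].

## Interface

Orientations are given as a 3x3 rotation matrix whose columns are the frame's x, y, z axes.
In Python, from rig import bot gives the robot as it stands. The module is installed in compiled form; this text tells all that it offers.
- The arm moves only by the tool apply_moves, never from a script. Its argument "targets" is a list that holds one entry, the list of rows, each a list of 7 numbers: the turn, a rotation vector about the tool's x, y, z in rad, then the shift along the tool's x, y, z in cm, then the finger opening in cm, from 0 to 8.54. A call has 1 to 10 rows; each row shifts and turns the commanded pose from where the row before left it, along the tool's axes as they then stand; what a row does not reach is not made up. A row lasts 1/8 s, in which the tool goes at most 62.5 mm and 10.7 degrees, less where a joint would pass 70% of its speed; a pose out of reach is approached as far as the arm can. A call with a gripper value outside its range is refused whole. The fingers move at their own pace and stop on an object; "force" is the grip in N (left out, the last holds). Time passes only in rows, so rows that do not move let the fingers close. It gives the time, the measured TCP pose, the force, the opening and the grip force at its end, in the units of the state.
- bot.get_obs(): the state, without advancing time (a new reading comes with each control period).
- bot.grab_frame(name): name is "scene" or "top" or "wrist"; returns a dict with "frame" (400x640x3 uint8, red, green, blue), "camera_matrix" (3x3 intrinsics, pixels), "rvec" (rotation vector, rad) and "tvec" (3), from world to camera coordinates, as OpenCV has them; the wrist camera has in their place "T_tool_cam" (4x4, takes a point from camera to tool coordinates, whose origin is the TCP and whose axes are the flange's). Camera axes: x right, y down, z forward; pixel columns grow to the right and rows downward; lengths in m; the calibration is good to about 2 mm. A picture is of the moment at which its call begins: read the wrist's pose just before it. There is no depth.
- bot.finish_job(): hands the job in; it is judged then, once.
Trained networks look in a picture, given as the dict that the camera call returned (one of the last four; its "shot" number tells which), for a name from the list of things; names that differ only in an ending like _2 or _b are one class to them, and where a whole thing is asked for, a point or a joint stands for the part that bears it (a point fixed in the world has none). Each returns a list of dicts, best first, with "score" (0 to 1); they miss things now and then, are a little off and sometimes report something else, mostly with a low value. They report only what shows in the picture. A call takes as long as a camera call.
- bot.cut_out(picture, thing): "mask" (400x640 bool, what is visible of it) and "rect" ([left, top, right, bottom] in pixels, round what is visible of it).
- bot.landmark_of(picture, thing): "at" ([column, row] in pixels: a listed point, or the origin of a listed thing).
The state is a dict: "time_s": time; "qpos": joint angles; "dq": joint speeds; "effort": joint torques, N m; "tcp_pos": TCP position; "eef_rot": TCP orientation; "ft_force": force on the tool from outside, world axes, zero at the start; "moment": the same for the moment, N m; "opening": finger opening in m; "finger_force": force on a finger pad.
Only numpy, scipy, OpenCV 4.12 (cv2) and the standard library are available. Lean on these libraries where they do the work, as an engineer would, in place of code of your own. Each camera call takes 0.05 s, during which the arm holds its last target. There are 200 camera calls.

## Working session

There is one attempt and no reset: what is moved stays moved. The work goes in short steps, Python scripts to look and compute and a tool call to move; the robot and the scene stay as the last step left them, time stands still between calls to the robot, and variables do not carry over. Pictures are saved under pics/ and viewed, at most 10 in all, crops included, and the job is handed in when it is done.

Besides the shell and the picture viewer there is one more tool, called as name(argument=value, ...), one argument or row to a line, values as JSON. apply_moves: Moves the arm, as the interface text tells. Its arguments: {"type":"object","properties":{"targets":{"type":"array"},"force":{"type":"number"}},"required":["targets"]}

```bash
mkdir -p pics; cat > h.py <<'E'
import numpy as np, cv2
from rig import bot
def cam(p):
    R,_=cv2.Rodrigues(np.array(p["rvec"],float)); return np.array(p["camera_matrix"]),R,np.array(p["tvec"]).ravel()
def ray(p,uv):
    K,R,t=cam(p); d=R.T@np.linalg.inv(K)@np.array([uv[0],uv[1],1.]); return -R.T@t,d
def atz(p,uv,z):
    c,d=ray(p,uv); return c+d*(z-c[2])/d[2]
def tri(ps,uvs):
    A=np.zeros((3,3));b=np.zeros(3);rs=[ray(p,u) for p,u in zip(ps,uvs)]
    for c,d in rs:
        d=d/np.linalg.norm(d);M=np.eye(3)-np.outer(d,d);A+=M;b+=M@c
    x=np.linalg.solve(A,b); return x,[np.linalg.norm(np.cross(x-c,d/np.linalg.norm(d))) for c,d in rs]
def save(p,n): cv2.imwrite("pics/"+n+".png",cv2.cvtColor(p["frame"],cv2.COLOR_RGB2BGR))
E
python3 - <<'E'
from h import *
np.set_printoptions(precision=4,suppress=True)
s=bot.grab_frame("scene");t=bot.grab_frame("top");save(s,"s0");save(t,"t0")
o=bot.get_obs();print(o["time_s"],o["tcp_pos"],o["eef_rot"])
for n,z in [("holder",0),("tube_mouth",.026),("bay",0),("fixed_rail_front",0),("rail_face",.016),("pad_top",.056),("board",0),("side_cutter",0),("solder_spool",0),("magnifier_lamp",0)]:
    a=bot.landmark_of(s,n);b=bot.landmark_of(t,n)
    for q,r in ((s,a),(t,b)):
        for e in r[:2]: print(n,"s" if q is s else "t",round(e["score"],2),np.round(e["at"],1),atz(q,e["at"],z))
    if a and b: print("   tri",*tri([s,t],[a[0]["at"],b[0]["at"]]))
E
```

```text
0.1 [0.2093 0.5081 0.2306] [[-0.9246  0.3809 -0.0008]
 [ 0.3809  0.9246 -0.0013]
 [ 0.0002 -0.0015 -1.    ]]
holder s 0.57 [327.  240.1] [ 0.4737 -0.3267  0.    ]
holder t 0.56 [332.2 212.2] [ 0.4739 -0.3313  0.    ]
   tri [ 0.4719 -0.3301  0.0045] [np.float64(0.0016176251926979146), np.float64(0.001617625192697957)]
tube_mouth s 0.95 [345.1 212.9] [ 0.5327 -0.3255  0.026 ]
tube_mouth t 0.98 [327.3 184.2] [ 0.5331 -0.3238  0.026 ]
   tri [ 0.5339 -0.3241  0.0241] [np.float64(0.0004371624570463816), np.float64(0.00043716245704628027)]
bay s 0.57 [311.7 236.4] [ 0.4632 -0.2977  0.    ]
bay t 0.62 [317.6 216.5] [ 0.4662 -0.2978  0.    ]
   tri [ 0.4656 -0.2971 -0.0021] [np.float64(0.001167386556743893), np.float64(0.0011673865567438878)]
fixed_rail_front s 0.71 [322.6 251.4] [ 0.4464 -0.3374  0.    ]
fixed_rail_front t 0.8 [333.  227.6] [ 0.4388 -0.3307  0.    ]
   tri [ 0.4427 -0.3341 -0.0006] [np.float64(0.005016573808729496), np.float64(0.005016573808729525)]
rail_face s 0.81 [275.7 218.3] [ 0.446  -0.2215  0.016 ]
rail_face t 0.75 [282.8 223.5] [ 0.4526 -0.22    0.016 ]
   tri [ 0.
[... 430 characters left out ...]
.9 260.3] [ 0.3686 -0.288   0.    ]
   tri [ 0.3721 -0.2907 -0.002 ] [np.float64(0.004385054431379804), np.float64(0.004385054431379865)]
side_cutter s 0.83 [205.1 216.7] [ 0.3729 -0.094   0.    ]
side_cutter t 0.71 [394.3 259.8] [ 0.3588 -0.4606  0.    ]
side_cutter t 0.57 [227.1 262.8] [ 0.3754 -0.0921  0.    ]
   tri [ 0.278  -0.3791  0.2914] [np.float64(0.06949894755440654), np.float64(0.06949894755440654)]
solder_spool s 0.92 [352.3 319.2] [ 0.3624 -0.4646  0.    ]
solder_spool t 0.83 [395.5 259. ] [ 0.3604 -0.4634  0.    ]
   tri [ 0.3612 -0.4641  0.0006] [np.float64(0.0011102685464949612), np.float64(0.0011102685464948693)]
magnifier_lamp t 0.66 [394.8 258.2] [ 0.3623 -0.462   0.    ]
```

```bash
python3 -c "
import cv2
a=cv2.imread('pics/s0.png')[130:380,150:450];cv2.imwrite('pics/s0c.png',cv2.resize(a,None,fx=2.4,fy=2.4,interpolation=2))
a=cv2.imread('pics/t0.png')[120:320,200:460];cv2.imwrite('pics/t0c.png',cv2.resize(a,None,fx=3,fy=3,interpolation=2))"
```

```text
(no output)
```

View pics/s0c.png

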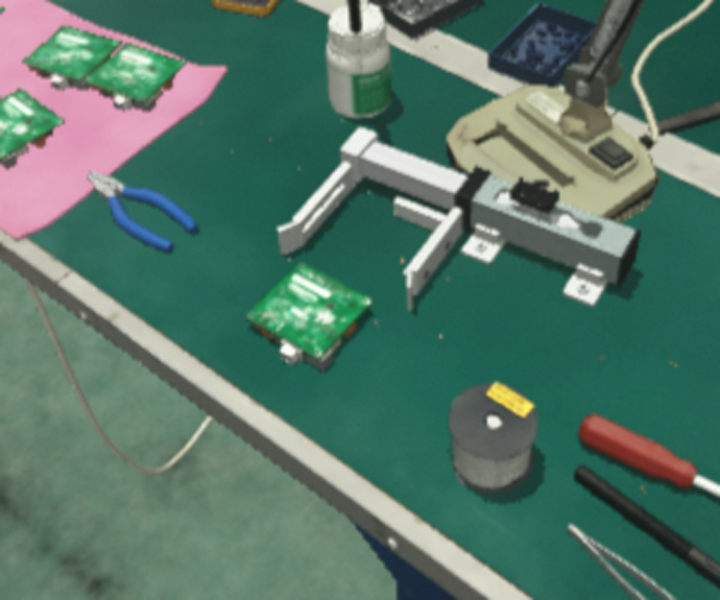

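View pics/t0c.png

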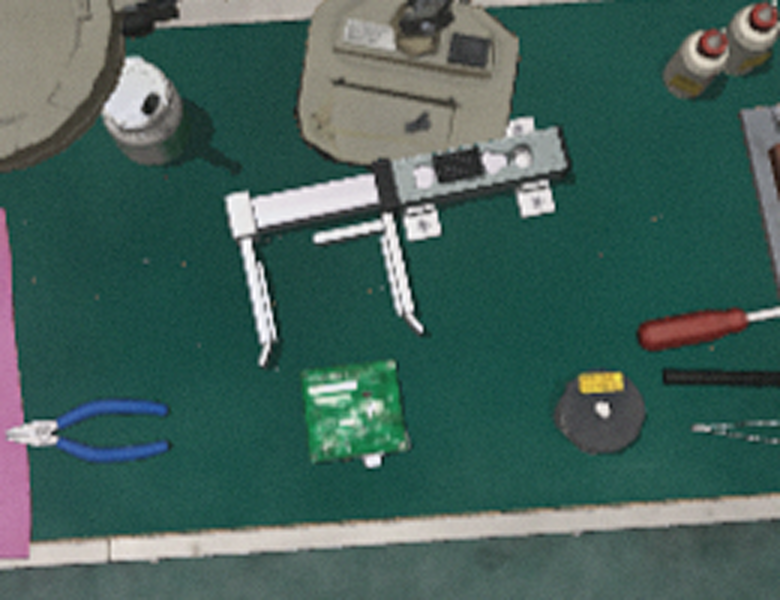

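The pictures show the board at about (355,410) in the top crop. The open rails are behind it at x ≈ 255 and 400, the black pad is at (458,165), the cutters are on the left and the spool is on the right. The lamp head is at upper left, with its post at (425,35). Next I'll fit the poses.

```bash
cat > fit.py <<'E'
from h import *
from scipy.optimize import least_squares
np.set_printoptions(precision=4,suppress=True)
P={"holder":(0,0,0),"tube_mouth":(.064,0,.026),"bay":(0,.035,0),"fixed_rail_front":(-.03,0,0),"rail_face":(0,.106,.016)}
def proj(p,X):
    K,R,t=cam(p); q=K@(R@X+t); return q[:2]/q[2]
def W(v,l): c,s=np.cos(v[2]),np.sin(v[2]); return np.array([v[0]+c*l[0]-s*l[1],v[1]+s*l[0]+c*l[1],l[2]])
def fit(pics,slide=0):
    obs=[]
    for p in pics:
        for n,l in P.items():
            for e in bot.landmark_of(p,n)[:1]:
                l2=(l[0],l[1]-(slide if n=="rail_face" else 0),l[2]); obs.append((p,l2,e["at"],e["score"],n))
    f=lambda v:np.concatenate([(proj(p,W(v,l))-a)*s for p,l,a,s,n in obs])
    r=least_squares(f,[.4737,-.33,.19],loss="soft_l1",f_scale=1.5)
    return r.x,[(o[4],np.round(r.fun[2*i:2*i+2],1)) for i,o in enumerate(obs)]
def inh(v,w): c,s=np.cos(v[2]),np.sin(v[2]); d=np.array(w[:2])-v[:2]; return np.array([c*d[0]+s*d[1],-s*d[0]+c*d[1]])
def boardrect(p,z=.015,n=0):
    m=bot.cut_out(p,"board")
    for e in m[:3]:
        k=e["mask"].astype(np.uint8); c=max(cv2.findContours(k,0,1)[0],key=cv2.contourArea).reshape(-1,2)
        w=np.array([atz(p,u,z)[:2] for u in c],np.float32); r=cv2.minAreaRect(w); print("rect",round(e["score"],2),np.array(r[0]),np.array(r[1]),r[2])
E
python3 - <<'E'
from fit import *
s=bot.grab_frame("scene");t=bot.grab_frame("top")
v,res=fit([s,t]);print(v,np.degrees(v[2]));print(res)
boardrect(t)
for p in (s,t):
    for e in bot.landmark_of(p,"pad_top")[:1]: print("pad h",inh(v,atz(p,e["at"],.056)))
    for e in bot.landmark_of(p,"board")[:1]: print("board h",inh(v,atz(p,e["at"],0)))
print("post foot",atz(t,(200+425/3,120+35/3),.03))
print("tube ends z.042 lr", atz(t,(200+565/3,120+140/3),.042),atz(t,(200+235/3,120+205/3),.042))
# board plate corners clicked
for u in [(302,372),(395,361),(409,446),(312,463)]: print(atz(t,(200+u[0]/3,120+u[1]/3),.015))
E
```

```text
[ 0.4715 -0.3296  0.1291] 7.396614764166861
[('holder', array([-1.9,  2.2])), ('tube_mouth', array([-0.6, -1.5])), ('bay', array([-0.1,  0.1])), ('fixed_rail_front', array([-0.8, -1.1])), ('rail_face', array([1.4, 0.3])), ('holder', array([ 0.6, -0.9])), ('tube_mouth', array([1.6, 0.2])), ('bay', array([ 0.7, -1.6])), ('fixed_rail_front', array([ 0.9, -0.3])), ('rail_face', array([-32.3,   6.1]))]
rect 0.98 [ 0.3722 -0.2922] [0.0719 0.0707] 3.5929148197174072
rect 0.38 [ 0.554  -0.3824] [0.025  0.0375] 9.313850402832031
pad h [ 0.0672 -0.05  ]
board h [-0.0962  0.0463]
pad h [ 0.0697 -0.0579]
board h [-0.0946  0.0514]
post foot [ 0.6528 -0.3645  0.03  ]
tube ends z.042 lr [ 0.5603 -0.4602  0.042 ] [ 0.5267 -0.2158  0.042 ]
[ 0.405  -0.2569  0.015 ]
[ 0.4088 -0.3252  0.015 ]
[ 0.3468 -0.331   0.015 ]
[ 0.3391 -0.2605  0.015 ]
```

```bash
cat > rows.py <<'E'
from h import *
from scipy.spatial.transform import Rotation as Ro
def rows(wps,op,start=None,step=.05):
    """wps: list of (x,y,z,yaw of tool x in deg), tool straight down; prints rows in tool axes"""
    o=bot.get_obs(); p,R=(np.array(o["tcp_pos"]),np.array(o["eef_rot"])) if start is None else start
    out=[]
    for x,y,z,a in wps:
        a=np.radians(a); G=np.array([[np.cos(a),np.sin(a),0],[np.sin(a),-np.cos(a),0],[0,0,-1]])
        rv=Ro.from_matrix(R.T@G).as_rotvec(); d=np.array([x,y,z])-p
        n=max(1,int(np.ceil(max(np.linalg.norm(d)/step,np.linalg.norm(rv)/.17))))
        for i in range(n):
            q=Ro.from_rotvec(rv/n).as_matrix()
            t=R.T@(d/n)*100          # shift in axes before the turn
            out.append([*np.round(rv/n,3),*np.round(t,2),op]); R=R@q
        p=np.array([x,y,z])
    for r in out: print([float(k) for k in r])
    print(len(out)); return p,R
E
python3 - <<'E'
from rows import *
rows([(.36,.1,.25,175),(.30,-.29,.25,187.5)],4.0)
print(bot.get_obs()["time_s"])
E
```

```text
[0.0, 0.0, -0.034, -3.28, -3.56, -0.21, 4.0]
[0.0, 0.0, -0.034, -3.15, -3.67, -0.21, 4.0]
[0.0, 0.0, -0.034, -3.03, -3.77, -0.21, 4.0]
[0.0, 0.0, -0.034, -2.9, -3.87, -0.21, 4.0]
[0.0, 0.0, -0.034, -2.77, -3.97, -0.21, 4.0]
[0.0, 0.0, -0.034, -2.63, -4.06, -0.21, 4.0]
[0.0, 0.0, -0.034, -2.49, -4.15, -0.21, 4.0]
[0.0, 0.0, -0.034, -2.35, -4.23, -0.21, 4.0]
[0.0, 0.0, -0.034, -2.21, -4.3, -0.21, 4.0]
[-0.0, 0.0, -0.027, 0.32, -4.92, 0.0, 4.0]
[-0.0, 0.0, -0.027, 0.46, -4.91, 0.0, 4.0]
[-0.0, 0.0, -0.027, 0.59, -4.9, 0.0, 4.0]
[-0.0, 0.0, -0.027, 0.72, -4.88, 0.0, 4.0]
[-0.0, 0.0, -0.027, 0.86, -4.86, 0.0, 4.0]
[-0.0, 0.0, -0.027, 0.99, -4.83, 0.0, 4.0]
[-0.0, 0.0, -0.027, 1.12, -4.8, 0.0, 4.0]
[-0.0, 0.0, -0.027, 1.25, -4.77, 0.0, 4.0]
17
1.95
```

apply_moves(
  targets=[
    [[0, 0, -0.034, -3.3, -3.6, -0.2, 4], [0, 0, -0.034, -3.15, -3.7, -0.2, 4], [0, 0, -0.034, -3.0, -3.8, -0.2, 4], [0, 0, -0.034, -2.9, -3.9, -0.2, 4], [0, 0, -0.034, -2.8, -4.0, -0.2, 4], [0, 0, -0.034, -2.6, -4.1, -0.2, 4], [0, 0, -0.034, -2.5, -4.15, -0.2, 4], [0, 0, -0.034, -2.35, -4.2, -0.2, 4], [0, 0, -0.034, -2.2, -4.3, -0.2, 4]],
  ],
)

```text
time_s: 3.08
tcp_pos: [0.3603, 0.0971, 0.2497]
eef_rot: [[-0.997, 0.083, 0.001], [0.083, 0.997, 0.0], [-0.001, 0.0, -1.0]]
ft_force: [0.6, 0.2, -0.2]
opening: 0.0405
finger_force: 0.0
```

apply_moves(
  targets=[
    [[0, 0, -0.027, 0.3, -4.9, 0, 4], [0, 0, -0.027, 0.45, -4.9, 0, 4], [0, 0, -0.027, 0.6, -4.9, 0, 4], [0, 0, -0.027, 0.7, -4.9, 0, 4], [0, 0, -0.027, 0.85, -4.85, 0, 4], [0, 0, -0.027, 1.0, -4.8, 0, 4], [0, 0, -0.027, 1.1, -4.8, 0, 4], [0, 0, -0.027, 1.25, -4.8, 0, 4], [0, 0, 0, 0, 0, 0, 4]],
  ],
)

```text
time_s: 4.2
tcp_pos: [0.3007, -0.2944, 0.2493]
eef_rot: [[-0.992, -0.126, 0.0], [-0.126, 0.992, -0.001], [-0.0, -0.001, -1.0]]
ft_force: [-0.6, -0.2, -0.7]
opening: 0.0401
finger_force: 0.0
```

```bash
cat >> fit.py <<'E'
def wrist():
    o=bot.get_obs();p=bot.grab_frame("wrist")
    T=np.eye(4);T[:3,:3]=o["eef_rot"];T[:3,3]=o["tcp_pos"]
    C=np.linalg.inv(T@np.array(p["T_tool_cam"])); p["rvec"]=cv2.Rodrigues(C[:3,:3])[0];p["tvec"]=C[:3,3]
    return p
E
python3 - <<'E'
from fit import *
w=wrist();save(w,"w1");o=bot.get_obs();print(o["time_s"],o["tcp_pos"],o["eef_rot"],o["opening"])
v,res=fit([w]);print(v,res)
boardrect(w)
for e in bot.landmark_of(w,"board")[:1]: print(atz(w,e["at"],0))
for e in bot.landmark_of(w,"pad_top")[:1]: print(atz(w,e["at"],.056))
E
```

```text
4.25 [ 0.3006 -0.2923  0.2491] [[-0.9918 -0.1278 -0.0001]
 [-0.1278  0.9918  0.0006]
 [ 0.0001  0.0006 -1.    ]] 0.039779000040816186
[ 0.4708 -0.3276  0.1249] [('holder', array([-0.8, -1.1])), ('tube_mouth', array([0.9, 0.1])), ('rail_face', array([-0.3,  0.7]))]
rect 0.56 [ 0.3694 -0.2945] [0.0778 0.0724] 3.8102147579193115
[ 0.3674 -0.2928  0.    ]
```

View pics/w1.png

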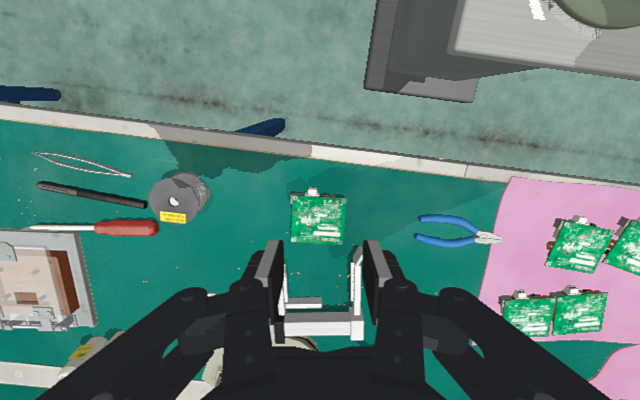

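The wrist picture shows the board at (319,218) with its connector on the robot's side at (313,190). The fingers stand over the holder. I'll lower the fingers behind the board so they straddle the connector.

apply_moves(
  targets=[
    [[0, 0, 0, -0.8, -1.5, 4, 3.2], [0, 0, 0, 0, 0, 5, 3.2], [0, 0, 0, 0, 0, 5, 3.2], [0, 0, 0, 0, 0, 5, 3.2], [0, 0, 0, 0, 0, 3.5, 3.2], [0, 0, 0, 0, 0, 1.4, 3.2], [0, 0, 0, 0, 0, 0.5, 3.2], [0, 0, 0, 0, 0, 0, 3.2]],
  ],
)

```text
time_s: 5.65
tcp_pos: [0.3112, -0.3052, 0.0055]
eef_rot: [[-0.991, -0.131, 0.0], [-0.131, 0.991, -0.0], [-0.0, -0.0, -1.0]]
ft_force: [-0.3, 0.7, -0.4]
opening: 0.0319
finger_force: 0.0
```

```bash
python3 - <<'E'
from fit import *
V=np.array([.4712,-.329,.1267])
w=wrist();save(w,"w2");o=bot.get_obs();print(o["time_s"],o["tcp_pos"],inh(V,o["tcp_pos"]),o["ft_force"],o["opening"])
t=bot.grab_frame("top");save(t,"t2")
for p in (w,t):
  boardrect(p)
  for e in bot.landmark_of(p,"board")[:1]: print(inh(V,atz(p,e["at"],0)))
cv2.imwrite("pics/m2.png",cv2.cvtColor(np.vstack([w["frame"][100:300,160:480],t["frame"][150:350,160:480]]),cv2.COLOR_RGB2BGR))
E
```

```text
5.7 [ 0.3114 -0.3055  0.0059] [-0.1556  0.0435] [ 0.1498 -0.9469 -0.0405] 0.03205677864622347
rect 0.71 [ 0.3451 -0.3002] [0.0489 0.0376] 87.03916931152344
[-0.0946  0.0475]
```

View pics/m2.png

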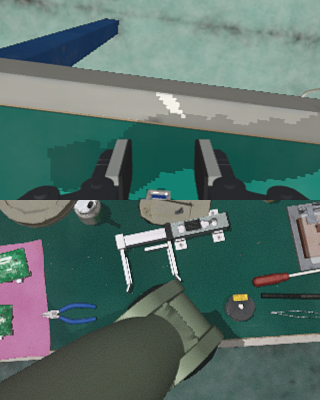

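The connector sits between the fingers, at (158,195) in the upper half of the picture. Now I'll push.

apply_moves(
  targets=[
    [[0, 0, 0, -1.2, 0, 0, 3.2], [0, 0, 0, -0.7, 0, 0, 3.2], [0, 0, 0, -0.7, 0, 0, 3.2], [0, 0, 0, -1.0, -0.05, 0, 3.2], [0, 0, 0, -1.0, -0.05, 0, 3.2], [0, 0, 0, -1.0, -0.05, 0, 3.2], [0, 0, 0, -1.0, -0.05, 0, 3.2], [0, 0, 0, -1.0, -0.05, 0, 3.2], [0, 0, 0, -0.8, -0.05, 0, 3.2], [0, 0, 0, 0, 0, 0, 3.2]],
  ],
)

```text
time_s: 7.2
tcp_pos: [0.3953, -0.2972, 0.0053]
eef_rot: [[-0.991, -0.132, 0.0], [-0.132, 0.991, -0.0], [-0.0, -0.0, -1.0]]
ft_force: [0.1, 0.1, -0.3]
opening: 0.032
finger_force: 0.0
```

```bash
python3 - <<'E'
from fit import *
V=np.array([.4712,-.329,.1267])
o=bot.get_obs();print(o["time_s"],inh(V,o["tcp_pos"]),o["ft_force"])
s=bot.grab_frame("scene");t=bot.grab_frame("top")
for p in (s,t):
  boardrect(p)
  for e in bot.landmark_of(p,"board")[:1]: print(inh(V,atz(p,e["at"],0)))
a=cv2.resize(s["frame"][180:300,230:390],None,fx=3,fy=3);b=cv2.resize(t["frame"][180:280,260:380],None,fx=2.4,fy=2.4)
b=cv2.copyMakeBorder(b,0,a.shape[0]-b.shape[0],0,0,0)
cv2.imwrite("pics/m3.png",cv2.cvtColor(np.hstack([a,b]),cv2.COLOR_RGB2BGR))
E
```

```text
7.2 [-0.0713  0.0411] [ 0.0862  0.0586 -0.3024]
rect 0.76 [ 0.4105 -0.2814] [0.0579 0.0116] 52.805362701416016
[-0.0255  0.0452]
```

View pics/m3.png

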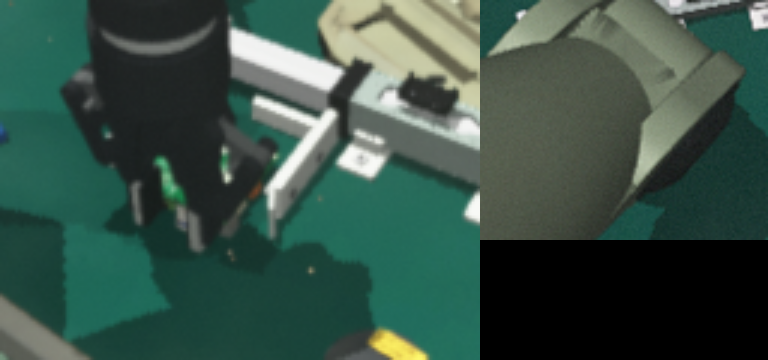

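The board is entering the rails and its green shows between the fingers. I'll keep pushing until the stop is felt.

apply_moves(
  targets=[
    [[0, 0, 0, -0.7, 0, 0, 3.2], [0, 0, 0, -0.7, 0, 0, 3.2], [0, 0, 0, -0.6, 0, 0, 3.2], [0, 0, 0, -0.4, 0, 0, 3.2], [0, 0, 0, -0.3, 0, 0, 3.2], [0, 0, 0, -0.2, 0, 0, 3.2]],
  ],
)

```text
time_s: 8.25
tcp_pos: [0.4234, -0.2933, 0.0053]
eef_rot: [[-0.991, -0.131, -0.0], [-0.131, 0.991, 0.0], [0.0, 0.0, -1.0]]
ft_force: [0.2, 0.5, 0.5]
opening: 0.0318
finger_force: 0.4
```

apply_moves(
  targets=[
    [[0, 0, 0, -0.15, 0, 0, 3.2], [0, 0, 0, -0.15, 0, 0, 3.2], [0, 0, 0, 0, 0, 0, 3.2]],
  ],
)

```text
time_s: 8.62
tcp_pos: [0.4254, -0.293, 0.0052]
eef_rot: [[-0.991, -0.13, -0.002], [-0.13, 0.991, -0.0], [0.002, -0.0, -1.0]]
ft_force: [-4.5, -0.7, 2.0]
opening: 0.0323
finger_force: 2.3
```

The stop is felt at -4.5 N. I'll back off, rise and look.

apply_moves(
  targets=[
    [[0, 0, 0, 0.5, 0, 0, 3.2], [0, 0, 0, 2, 0, 0, 3.2], [0, 0, 0, 3, 0, 0, 3.2], [0, 0, 0, 2, 0, -4, 3.2], [0, 0, 0, 3, 0, -5, 3.2], [0, 0, 0, 3, 0, -5, 3.2], [0, 0, 0, 2, 3, -4, 3.2], [0, 0, 0, 0, 4, 0, 2], [0, 0, 0, 0, 4, 0, 0], [0, 0, 0, 0, 0, 0, 0]],
  ],
)

```text
time_s: 9.88
tcp_pos: [0.2577, -0.2018, 0.1852]
eef_rot: [[-0.991, -0.133, 0.001], [-0.133, 0.991, 0.001], [-0.001, 0.001, -1.0]]
ft_force: [1.0, -0.2, 0.8]
opening: 0.0002
finger_force: 0.0
```

```bash
python3 - <<'E'
from fit import *
s=bot.grab_frame("scene");t=bot.grab_frame("top")
v,res=fit([s,t]);print(v,res)
V=np.array([.4712,-.329,.1267])
for p in (s,t):
  boardrect(p)
  for n,z in (("board",0),("pad_top",.056),("rail_face",.016)):
    for e in bot.landmark_of(p,n)[:1]: print(n,e["score"],inh(V,atz(p,e["at"],z)))
o=bot.get_obs();print(o["time_s"],o["tcp_pos"],o["opening"])
a=cv2.resize(s["frame"][180:300,230:430],None,fx=3,fy=3,interpolation=2);b=cv2.resize(t["frame"][150:240,260:400],None,fx=4,fy=4,interpolation=2)
b=cv2.resize(b,(600,386))[:240*1]if 0 else b
im=np.zeros((600,600,3),np.uint8);h=a.shape[0];a=cv2.resize(a,(400,240));im[:240,:400]=a;im[240:,:560]=b
cv2.imwrite("pics/m4.png",cv2.cvtColor(im,cv2.COLOR_RGB2BGR))
E
```

```text
[ 0.4693 -0.3291  0.1412] [('holder', array([0.1, 0.8])), ('tube_mouth', array([-2. , -0.4])), ('fixed_rail_front', array([-1.5,  1.4])), ('rail_face', array([3.1, 0. ])), ('holder', array([ 1.9, -0.1])), ('tube_mouth', array([-2.5,  0.7])), ('bay', array([-0.4,  0.8])), ('fixed_rail_front', array([-0.5, -3. ])), ('rail_face', array([ 2.3, -1.5]))]
rect 0.74 [ 0.459  -0.2867] [0.0866 0.0815] 9.011669158935547
board 0.76 [-0.0023  0.0462]
pad_top 0.62 [ 0.067  -0.0547]
rail_face 0.67 [-0.0078  0.114 ]
rect 0.62 [ 0.4641 -0.2796] [0.0775 0.0732] 5.519377708435059
rect 0.54 [ 0.5537 -0.3828] [0.0209 0.0335] 10.76894474029541
rect 0.36 [ 0.3715 -0.0995] [0.1088 0.043 ] 86.40937042236328
pad_top 0.72 [ 0.0732 -0.0564]
rail_face 0.86 [-0.0061  0.1125]
10.875 [ 0.2583 -0.2042  0.1853] -0.0003456570288133317
```

View pics/m4.png

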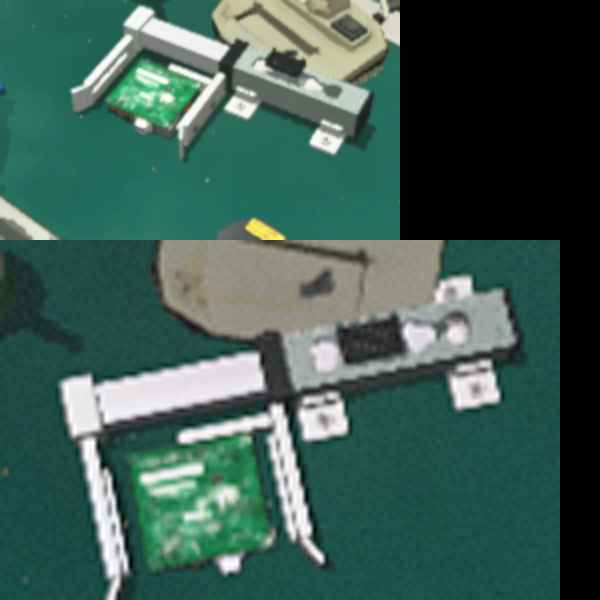

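The board lies between the open rails at the stop. The pad sits over the second hole, at about (372,342) in the lower crop. I'll work out the pad position and the lamp clearance.

```bash
python3 - <<'E'
from fit import *
from rows import rows
s=bot.grab_frame("scene");t=bot.grab_frame("top")
tp=lambda u:(260+u[0]/4,150+(u[1]-240)/4)
for u in [(325,354),(418,335),(455,328)]: print("hole",atz(t,tp(u),.042))
pt=tp((372,342)); print("pad t",atz(t,pt,.056)); ps=(230+286/2,180+62/2); print("pad s",atz(s,ps,.056), tri([s,t],[ps,pt]))
print("stop bar",atz(t,tp((182,437)),.018),atz(t,tp((270,421)),.018))
print("fixed rail top",atz(t,tp((283,410)),.03),atz(t,tp((305,540)),.03))
print("lamp edge right",atz(t,(241,140),.2),"bottom",atz(t,(205,176),.2))
rows([(.545,-.377,.20,277.3)],0)
E
```

```text
hole [ 0.54   -0.3546  0.042 ]
hole [ 0.5475 -0.4064  0.042 ]
hole [ 0.5502 -0.427   0.042 ]
pad t [ 0.5415 -0.3795  0.056 ]
pad s [ 0.5433 -0.3806  0.056 ] (array([ 0.5421, -0.3802,  0.0564]), [np.float64(0.0009657010181362), np.float64(0.0009657010181362233)])
stop bar [ 0.5037 -0.2732  0.018 ] [ 0.5097 -0.3228  0.018 ]
fixed rail top [ 0.5128 -0.33    0.03  ] [ 0.4397 -0.3369  0.03  ]
lamp edge right [ 0.5844 -0.1637  0.2   ] bottom [ 0.5195 -0.0963  0.2   ]
[-0.0, -0.0, -0.157, -2.62, -2.09, -0.15, 0.0]
[-0.0, -0.0, -0.157, -2.26, -2.47, -0.15, 0.0]
[-0.0, -0.0, -0.157, -1.85, -2.79, -0.15, 0.0]
[-0.0, -0.0, -0.157, -1.39, -3.05, -0.15, 0.0]
[-0.0, -0.0, -0.157, -0.89, -3.23, -0.15, 0.0]
[-0.0, -0.0, -0.157, -0.38, -3.33, -0.15, 0.0]
[-0.0, -0.0, -0.157, 0.14, -3.34, -0.15, 0.0]
[-0.0, -0.0, -0.157, 0.66, -3.28, -0.15, 0.0]
[-0.0, -0.0, -0.157, 1.17, -3.14, -0.15, 0.0]
[-0.0, -0.0, -0.157, 1.64, -2.92, -0.15, 0.0]
10
```

apply_moves(
  targets=[
    [[0, 0, -0.157, -2.6, -2.1, -0.15, 0], [0, 0, -0.157, -2.3, -2.5, -0.15, 0], [0, 0, -0.157, -1.9, -2.8, -0.15, 0], [0, 0, -0.157, -1.4, -3.0, -0.15, 0], [0, 0, -0.157, -0.9, -3.2, -0.15, 0], [0, 0, -0.157, -0.4, -3.3, -0.15, 0], [0, 0, -0.157, 0.1, -3.3, -0.15, 0], [0, 0, -0.157, 0.7, -3.3, -0.15, 0], [0, 0, -0.157, 1.2, -3.1, -0.15, 0], [0, 0, -0.157, 1.6, -2.9, -0.15, 0]],
  ],
)

```text
time_s: 12.22
tcp_pos: [0.5458, -0.3758, 0.2]
eef_rot: [[0.135, -0.991, -0.0], [-0.991, -0.135, 0.0], [-0.0, 0.0, -1.0]]
ft_force: [0.1, -0.2, 1.0]
opening: 0.0001
finger_force: 0.0
```

apply_moves(
  targets=[
    [[0, 0, 0, 0, 0, 0, 0], [0, 0, 0, 0, 0, 0, 0]],
  ],
)

```text
time_s: 12.48
tcp_pos: [0.5443, -0.3748, 0.1996]
eef_rot: [[0.129, -0.992, -0.001], [-0.992, -0.129, 0.001], [-0.001, 0.001, -1.0]]
ft_force: [-0.2, 0.2, 1.1]
opening: 0.0001
finger_force: 0.0
```

```bash
python3 - <<'E'
from fit import *
o=bot.get_obs();print(o["time_s"],o["tcp_pos"],o["eef_rot"],o["qpos"],o["ft_force"])
w=wrist();save(w,"w5")
for n,z in (("pad_top",.056),("tube_mouth",.026)):
  for e in bot.landmark_of(w,n)[:1]: print(n,e["score"],e["at"],atz(w,e["at"],z))
for u in ((.5421,-.380,.056),tuple(o["tcp_pos"])):
  K,R,t=cam(w); q=K@(R@np.array(u)+t); print(q[:2]/q[2])
E
```

```text
12.475 [ 0.5443 -0.3748  0.1996] [[ 0.1291 -0.9916 -0.0013]
 [-0.9916 -0.1291  0.0011]
 [-0.0012  0.0012 -1.    ]] [ -40.9402   31.8161    4.849    63.1298   -0.0026 -138.3566] [-0.2218  0.2257  1.1375]
pad_top 0.61 [325.2, 181.8] [ 0.5421 -0.3774  0.056 ]
tube_mouth 0.7 [322.9, 229.6] [ 0.5361 -0.3147  0.026 ]
[325.5127 179.1506]
[322.3987 255.4989]
```

View pics/w5.png

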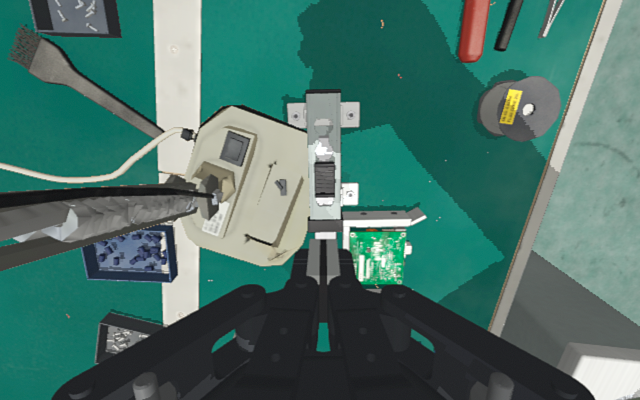

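The pad is at about (325,180), spanning rows 160–199, between two visible holes. That matches the triangulation. I'll lower the tool to just above it.

apply_moves(
  targets=[
    [[0, 0, 0, 0.45, 0.25, 3, 0], [0, 0, 0, 0, 0, 4.5, 0], [0, 0, 0, 0, 0, 4, 0], [0, 0, 0, 0, 0, 1.5, 0], [0, 0, 0, 0, 0, 0.5, 0], [0, 0, 0, 0, 0, 0, 0]],
  ],
)

```text
time_s: 13.38
tcp_pos: [0.5438, -0.3807, 0.0666]
eef_rot: [[0.13, -0.992, 0.002], [-0.992, -0.13, -0.001], [0.002, -0.001, -1.0]]
ft_force: [0.9, 0.1, 1.2]
opening: -0.0001
finger_force: 0.0
```

apply_moves(
  targets=[
    [[0, 0, 0, 0, 0, 0.3, 0], [0, 0, 0, 0, 0, 0, 0]],
  ],
)

```text
time_s: 13.62
tcp_pos: [0.5435, -0.3804, 0.0631]
eef_rot: [[0.13, -0.992, 0.001], [-0.992, -0.13, -0.001], [0.001, -0.001, -1.0]]
ft_force: [-0.6, -0.7, -0.1]
opening: 0.0001
finger_force: 0.0
```

apply_moves(
  targets=[
    [[0, 0, 0, 0, 0, 0.3, 0], [0, 0, 0, 0, 0, 0, 0]],
  ],
)

```text
time_s: 13.88
tcp_pos: [0.543, -0.38, 0.0591]
eef_rot: [[0.13, -0.992, -0.0], [-0.992, -0.13, 0.0], [-0.0, 0.0, -1.0]]
ft_force: [0.2, 0.0, -0.5]
opening: -0.0003
finger_force: 0.0
```

apply_moves(
  targets=[
    [[0, 0, 0, 0, 0, 0.2, 0], [0, 0, 0, 0, 0, 0, 0]],
  ],
)

```text
time_s: 14.12
tcp_pos: [0.5429, -0.38, 0.057]
eef_rot: [[0.13, -0.992, -0.0], [-0.992, -0.13, 0.0], [-0.0, 0.0, -1.0]]
ft_force: [0.7, 0.0, 0.0]
opening: 0.0
finger_force: 0.0
```

apply_moves(
  targets=[
    [[0, 0, 0, 0, 0, 0.2, 0], [0, 0, 0, 0, 0, 0, 0]],
  ],
)

```text
time_s: 14.38
tcp_pos: [0.5433, -0.3802, 0.0555]
eef_rot: [[0.13, -0.992, 0.0], [-0.992, -0.13, -0.0], [0.0, -0.0, -1.0]]
ft_force: [-0.9, 0.4, 3.6]
opening: -0.0003
finger_force: 1.3
```

apply_moves(
  targets=[
    [[0, 0, 0, 0, 0, 0.2, 0], [0, 0, 0, 0, 0, 0, 0]],
  ],
)

```text
time_s: 14.62
tcp_pos: [0.5433, -0.3803, 0.0535]
eef_rot: [[0.13, -0.992, 0.0], [-0.992, -0.13, -0.0], [0.0, -0.0, -1.0]]
ft_force: [0.2, 0.1, 3.1]
opening: 0.0001
finger_force: 1.7
```

The tip made contact at 56 mm, so it is in the hollow. I'll press the button and drag the first part.

apply_moves(
  targets=[
    [[0, 0, 0, 0, 0, 0.2, 0], [0, 0, 0, 0, 0, 0.18, 0], [0, 0, 0, 0, 0, 0, 0]],
  ],
)

```text
time_s: 15.0
tcp_pos: [0.5433, -0.3802, 0.0496]
eef_rot: [[0.13, -0.992, 0.0], [-0.992, -0.13, -0.0], [0.0, -0.0, -1.0]]
ft_force: [0.8, 0.8, 4.3]
opening: 0.0001
finger_force: 2.4
```

apply_moves(
  targets=[
    [[0, 0, 0, 0.2, 0, 0, 0], [0, 0, 0, 0.2, 0, 0, 0], [0, 0, 0, 0.2, 0, 0, 0], [0, 0, 0, 0.2, 0, 0, 0], [0, 0, 0, 0, 0, 0, 0]],
  ],
)

```text
time_s: 15.62
tcp_pos: [0.5444, -0.3884, 0.0496]
eef_rot: [[0.13, -0.992, 0.001], [-0.992, -0.13, -0.001], [0.001, -0.001, -1.0]]
ft_force: [0.1, 1.5, 5.1]
opening: 0.0002
finger_force: 2.4
```

apply_moves(
  targets=[
    [[0, 0, 0, 0.2, 0, 0, 0], [0, 0, 0, 0.2, 0, 0, 0], [0, 0, 0, 0.2, 0, 0, 0], [0, 0, 0, 0, 0, 0, 0]],
  ],
)

```text
time_s: 16.12
tcp_pos: [0.5452, -0.3944, 0.0496]
eef_rot: [[0.13, -0.992, 0.001], [-0.992, -0.13, -0.001], [0.001, -0.001, -1.0]]
ft_force: [1.8, 1.3, 3.2]
opening: -0.0
finger_force: 2.4
```

```bash
python3 - <<'E'
from fit import *
s=bot.grab_frame("scene")
V=np.array([.4712,-.329,.1267])
o=bot.get_obs();print(o["time_s"],o["tcp_pos"],o["ft_force"])
for e in bot.landmark_of(s,"rail_face")[:1]: print(e["at"],inh(V,atz(s,e["at"],.016)))
cv2.imwrite("pics/m6.png",cv2.cvtColor(cv2.resize(s["frame"][170:290,240:440],None,fx=3,fy=3,interpolation=2),cv2.COLOR_RGB2BGR))
E
```

```text
16.175 [ 0.5452 -0.3944  0.0496] [1.9256 2.1515 4.8695]
[281.4, 219.6] [-0.0087  0.0982]
```

View pics/m6.png

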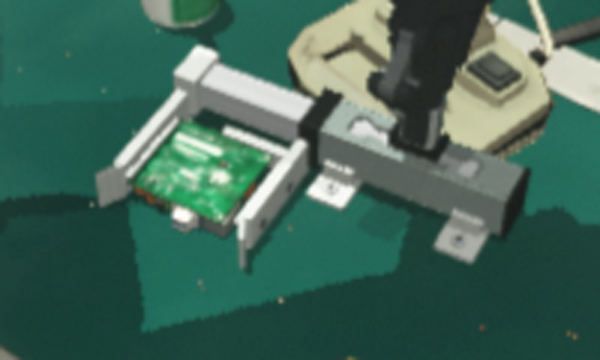

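The rail has moved in by about 14 mm. I'll ease off the press so only the ridge drives, and drag on to the next hole.

apply_moves(
  targets=[
    [[0, 0, 0, 0, 0, -0.3, 0], [0, 0, 0, 0.2, 0, 0, 0], [0, 0, 0, 0.2, 0, 0, 0], [0, 0, 0, 0.2, 0, 0, 0], [0, 0, 0, 0.15, 0, 0, 0], [0, 0, 0, 0, 0, 0, 0]],
  ],
)

```text
time_s: 16.98
tcp_pos: [0.5453, -0.4014, 0.0521]
eef_rot: [[0.13, -0.992, -0.001], [-0.992, -0.13, 0.0], [-0.0, 0.001, -1.0]]
ft_force: [-2.3, 2.0, 3.3]
opening: -0.0001
finger_force: 1.9
```

apply_moves(
  targets=[
    [[0, 0, 0, 0.1, 0, 0, 0], [0, 0, 0, 0.1, 0, 0, 0], [0, 0, 0, 0, 0, 0, 0]],
  ],
)

```text
time_s: 17.35
tcp_pos: [0.5457, -0.4033, 0.0522]
eef_rot: [[0.13, -0.992, -0.001], [-0.992, -0.13, 0.0], [-0.0, 0.001, -1.0]]
ft_force: [-2.2, 2.5, 2.4]
opening: -0.0001
finger_force: 2.1
```

apply_moves(
  targets=[
    [[0, 0, 0, 0.1, 0, -0.05, 0], [0, 0, 0, 0.1, 0, 0, 0], [0, 0, 0, 0, 0, 0, 0]],
  ],
)

```text
time_s: 17.73
tcp_pos: [0.5462, -0.406, 0.0532]
eef_rot: [[0.13, -0.992, -0.0], [-0.992, -0.13, -0.001], [0.001, 0.001, -1.0]]
ft_force: [-3.5, 2.0, 3.5]
opening: -0.0002
finger_force: 2.9
```

apply_moves(
  targets=[
    [[0, 0, 0, 0.1, 0, 0, 0], [0, 0, 0, 0, 0, 0, 0]],
  ],
)

```text
time_s: 17.98
tcp_pos: [0.5464, -0.4068, 0.0532]
eef_rot: [[0.13, -0.992, -0.0], [-0.992, -0.13, -0.001], [0.001, 0.0, -1.0]]
ft_force: [-4.1, 1.5, 4.1]
opening: -0.0001
finger_force: 2.9
```

The pad is now pushing up at 2.8 mm depth, so the button is in the hole. I'll lift off and check.

apply_moves(
  targets=[
    [[0, 0, 0, 0, 0, -0.3, 0], [0, 0, 0, 0, 0, -0.5, 0], [0, 0, 0, 0, 0, -2, 0], [0, 0, 0, 0, 0, -5, 0], [0, 0, 0, 0, 0, -5, 0], [0, 0, 0, 0, 4, 0, 0], [0, 0, 0, 0, 5, 0, 0], [0, 0, 0, 0, 5, 0, 0], [0, 0, 0, 0, 5, 0, 0], [0, 0, 0, 0, 5, 0, 0]],
  ],
)

```text
time_s: 19.23
tcp_pos: [0.3079, -0.4387, 0.1818]
eef_rot: [[0.13, -0.991, 0.002], [-0.991, -0.13, -0.003], [0.003, -0.002, -1.0]]
ft_force: [-0.4, -0.2, -0.1]
opening: -0.0001
finger_force: 0.0
```

```bash
python3 - <<'E'
from fit import *
V=np.array([.4712,-.329,.1267])
s=bot.grab_frame("scene");t=bot.grab_frame("top")
o=bot.get_obs();print(o["time_s"],o["tcp_pos"],o["ft_force"])
for p in (s,t):
  boardrect(p)
  for n,z in (("board",0),("bay",0),("pad_top",.056),("rail_face",.016)):
    for e in bot.landmark_of(p,n)[:1]: print(n,e["score"],inh(V,atz(p,e["at"],z)))
im=np.zeros((600,620,3),np.uint8)
im[:270,:450]=cv2.resize(s["frame"][180:270,240:390],None,fx=3,fy=3,interpolation=2);im[270:,:550]=cv2.resize(t["frame"][155:237,260:397],(550,330),interpolation=2)
cv2.imwrite("pics/m7.png",cv2.cvtColor(im,cv2.COLOR_RGB2BGR))
E
```

```text
19.325 [ 0.3055 -0.4387  0.1817] [ 0.7086  0.4879 -0.2428]
pad_top 0.46 [ 0.062 -0.081]
rail_face 0.94 [-0.0114  0.0809]
rect 0.97 [ 0.4658 -0.2925] [0.0783 0.0663] 11.125292778015137
board 0.63 [-0.0045  0.0416]
bay 0.8 [0.0027 0.0329]
pad_top 0.43 [ 0.0702 -0.0861]
rail_face 0.65 [-0.001   0.0822]
```

View pics/m7.png

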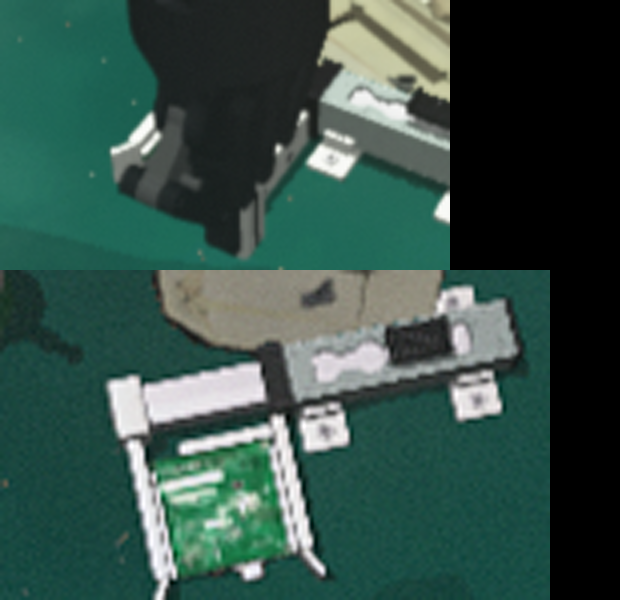

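The board is clamped between the rails, and the pad at (420,340) in the lower crop is at about the third hole. To be sure the button is up, I'll probe the pad height gently.

apply_moves(
  targets=[
    [[0, 0, 0, -0.1, -5, 0, 0], [0, 0, 0, -0.1, -5, 0, 0], [0, 0, 0, 0, -5, 0, 0], [0, 0, 0, 0, -5, 0, 0], [0, 0, 0, 0, -4, 0, 0], [0, 0, 0, 0, 0, 5, 0], [0, 0, 0, 0, 0, 5, 0], [0, 0, 0, 0, 0, 1.5, 0], [0, 0, 0, 0, 0, 0, 0]],
  ],
)

```text
time_s: 20.95
tcp_pos: [0.546, -0.404, 0.0654]
eef_rot: [[0.13, -0.991, -0.001], [-0.991, -0.13, 0.001], [-0.001, 0.001, -1.0]]
ft_force: [-0.1, -0.1, 0.1]
opening: 0.0001
finger_force: 0.0
```

apply_moves(
  targets=[
    [[0, 0, 0, 0, 0, 0.4, 0], [0, 0, 0, 0, 0, 0.3, 0], [0, 0, 0, 0, 0, 0, 0]],
  ],
)

```text
time_s: 21.32
tcp_pos: [0.5466, -0.4048, 0.0599]
eef_rot: [[0.13, -0.992, 0.001], [-0.992, -0.13, -0.001], [0.001, -0.001, -1.0]]
ft_force: [-0.0, -0.4, -0.4]
opening: -0.0001
finger_force: 0.0
```

apply_moves(
  targets=[
    [[0, 0, 0, 0, 0, 0.2, 0], [0, 0, 0, 0, 0, 0, 0], [0, 0, 0, 0, 0, 0, 0]],
  ],
)

```text
time_s: 21.7
tcp_pos: [0.5462, -0.4043, 0.057]
eef_rot: [[0.13, -0.992, -0.0], [-0.992, -0.13, 0.0], [-0.0, 0.0, -1.0]]
ft_force: [0.2, -0.4, 0.1]
opening: -0.0001
finger_force: 0.0
```

apply_moves(
  targets=[
    [[0, 0, 0, 0, 0, 0.1, 0], [0, 0, 0, 0, 0, 0, 0], [0, 0, 0, 0, 0, 0, 0]],
  ],
)

```text
time_s: 22.08
tcp_pos: [0.5464, -0.4044, 0.0561]
eef_rot: [[0.13, -0.992, 0.0], [-0.992, -0.13, -0.0], [0.0, -0.0, -1.0]]
ft_force: [0.6, 0.6, 1.2]
opening: -0.0002
finger_force: 0.4
```

Contact came at 56 mm, so the button is fully up. I'll retreat and do one last check of the board against the stop.

apply_moves(
  targets=[
    [[0, 0, 0, 0, 0, -1, 0], [0, 0, 0, 0, 0, -4, 0], [0, 0, 0, 0, 0, -5, 0], [0, 0, 0, 0, 0, -4, 0], [0, 0, 0, 2, 4, 0, 0], [0, 0, 0, 3, 4, 0, 0], [0, 0, 0, 3, 4, 0, 0], [0, 0, 0, 0, 0, 0, 0]],
  ],
)

```text
time_s: 23.08
tcp_pos: [0.435, -0.502, 0.1967]
eef_rot: [[0.125, -0.992, -0.0], [-0.992, -0.125, -0.001], [0.001, 0.0, -1.0]]
ft_force: [0.5, -0.1, 0.4]
opening: 0.0002
finger_force: 0.0
```

```bash
python3 - <<'E'
from fit import *
V=np.array([.4712,-.329,.1267])
s=bot.grab_frame("scene");t=bot.grab_frame("top")
o=bot.get_obs();print(o["time_s"],o["tcp_pos"],o["ft_force"])
for p in (s,t):
  boardrect(p)
  for n,z in (("board",0),("bay",0),("rail_face",.016)):
    for e in bot.landmark_of(p,n)[:1]: print(n,e["score"],inh(V,atz(p,e["at"],z)))
im=np.zeros((600,800,3),np.uint8)
im[:,:400]=cv2.resize(s["frame"][190:265,250:300+10-10],(400,600),interpolation=2);im[:480,400:]=cv2.resize(t["frame"][180:240,280:330],(400,480),interpolation=2)
im[:]=0;im[:300,:]=cv2.resize(s["frame"][195:255,240:400],(800,300),interpolation=2);im[300:,:]=cv2.resize(t["frame"][185:233,280:408],(800,300),interpolation=2)
cv2.imwrite("pics/m8.png",cv2.cvtColor(im,cv2.COLOR_RGB2BGR))
E
```

```text
23.175 [ 0.4374 -0.4995  0.1965] [ 0.1289  0.8668 -0.4963]
rect 0.81 [ 0.4613 -0.2945] [0.0845 0.0674] 11.595366477966309
bay 0.97 [-0.0009  0.0356]
rail_face 0.6 [0.0001 0.0849]
rect 0.77 [ 0.4924 -0.2894] [0.0295 0.0681] 18.30898666381836
board 0.67 [-0.0039  0.0385]
bay 0.28 [0.0663 0.0026]
rail_face 0.79 [-0.0053  0.0821]
```

View pics/m8.png

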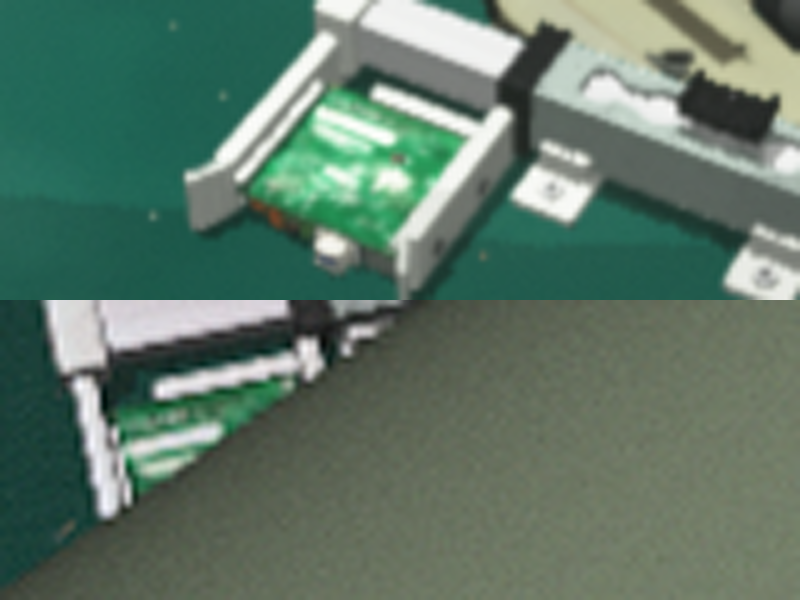

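The board is square between the closed rails with its back edge at the stop bar, (420,105) in the upper half. The pad at (730,105) stands up and the arm is clear. I'm handing the job in.

```bash
python3 -c "
from rig import bot
print(bot.finish_job())"
```

```text
the job is handed in; nothing more can be done
None
```

I pushed the board up to the back stop, slid the rail to the next hole and confirmed by touch that the button had popped up; I then handed the job in at about 23 s, but no verdict was returned.

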